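# Wind the vase under the drying lamp and set the dimmer

### The job

Turn the bench's four-spoked hand wheel, spoke after spoke, to wind the rail trolley with its raw vase along until the vase stands right under the lamp; never touch the vase or the trolley itself. Then slide the lamp's dimmer along its slot to the raised steel mark. Leave everything else on the table where it is, and finish clear of everything.

Things in the scene. Friction and masses are not known exactly. Their poses are not given: they have to be found in the camera images.
- bench: Fixed bench, origin on the table right under the hand wheel's hub; +y runs along the rail to the lamp, +x from wheel to rail. Hub: 135 mm up, 52 mm wide, 30 thick, axis along x. Four spokes in the plane x = 0, 14 mm rods with 22 mm thick wooden grips 65 to 115 mm from the hub's centre. Bearing pillar at x 40 to 70, 45 wide, 147 high. Rail centre x = 170, y -180 to 380.
- capstan: The four-spoked hand wheel; origin at the hub's centre, 135 mm up, x axis level along the bench's x. The spokes point along its own +y, -y, +z and -z, top 250 mm high when one is upright. Moving the wheel's top to the bench's +y moves the trolley to +y, 28 mm per rad (176 mm a turn). Turns both ways, stays where left; needs about 2 to 4 N at a grip. Which way the spokes point at the start varies.
- trolley: Low trolley on the rail, 125 x 200 mm (along the rail), plywood top 72 mm above the table. Origin at its centre, 32 mm above the table; axes as the bench's. Driven by the hand wheel only. Not to be touched.
- vase: Loose reddish clay vase standing somewhere along the trolley, 135 mm high, 106 mm wide at the belly, about 0.6 kg. Origin at the centre of its foot. Not to be touched or tipped.
- lamp_spot (a point): Point 72 mm above the table (the trolley top's level) right under the lamp's centre, at bench x = 170 mm: the vase's foot centre must come here. Axes as the bench's. The lamp stands over the rail, posts (16 mm) 88 mm to either side in x; its shade is 100 mm wide, its rim 247 mm high; its cross bar's top is 342 mm high.
- dimmer_box: Fixed grey control box, 85 (x) x 210 (y) x 42 mm high, slot along its y. Origin under its centre. A raised steel mark (16 x 6 mm, top 49 mm high) lies beside the slot at box (26, 30) mm. The box stands on the left or right of the table, on the robot's side, swapping places with the banding wheel.
- dimmer (a joint): Position of the dimmer's cap along the slot, 0 to 0.120 m, growing to the box's +y: the cap's centre is at box y = value - 60 mm (x = 0); level with the raised mark it reads 0.090. The black cap is 24 (x) x 14 (y) mm, its top 71 mm and the box's top 42 mm above the table. Stays where left; about 2 N to push.
- banding_wheel: Fixed banding wheel (round metal turntable), 176 mm wide, 85 mm high. Bystander; origin under its centre.
- glaze_bottle: Loose tall bottle, 64 mm wide, 210 mm high, beside the hand wheel. Bystander; origin under its centre.
- tool_mug: Loose mug holding tools, 74 mm wide, 175 mm high over the tools. Bystander; origin under its centre.
- bisque_bowl: Loose clay bowl, 130 mm wide, 55 mm high. Bystander.
- slip_jar: Loose lidded jar, 72 mm wide, 85 mm high. Bystander.
- kiln_prop: Loose upright round plaster prop, 44 mm wide, 100 mm high. Bystander.
- sponge_block: Loose cork block, 55 x 50 x 35 mm, beside the hand wheel's foot. Bystander.

How it is judged:
On the way, in this order (a step that is already met when the one before it is completed fails the run):
1. the vase stands on the trolley under the lamp, its centre within 12 mm of the point below the lamp (horizontal distance between vase and lamp_spot below 0.012 m), for 0.3 s.
2. after that, the dimmer cap's centre is level with the raised mark, within 6 mm (value of joint dimmer between 0.084 and 0.096 m), for 0.2 s.
At the end, for the whole second after the job is handed in: The vase stands upright and still on the trolley with its centre within 12 mm (seen from above) of the point under the lamp, the hand wheel is at rest, the dimmer cap is within 6 mm of the raised mark along its slot, and the gripper touches nothing (all of step 2 and horizontal distance between vase and lamp_spot below 0.012 m and angle between vase's own z axis and vertical below 0.1 rad and linear speed of vase below 0.01 m/s and angular speed of capstan below 0.1 rad/s and contact force between the fingers and anything else below 0.5 N).
It fails at once if the robot touches the vase or pushes the trolley itself (over 1 N) (contact force between any of the fingers, the arm and vase above 1 N or contact force between any of the fingers, the arm and trolley above 1 N).
It fails at once if the vase tips by more than 0.3 rad or comes off the trolley (angle between vase's own z axis and vertical above 0.3 rad or height (world z) of vase below 0.062 m).
It fails at once if a bystander (bottle, mug, bowl, jar, prop or block) is moved by more than 25 mm (distance of any of glaze_bottle, tool_mug, bisque_bowl, slip_jar, kiln_prop, sponge_block from where it was at the start of the episode above 0.025 m).
It also fails if it takes over 72 s, if anything falls off the work surface, if the arm or the gripper's body presses on something with over 40 N, if the wrist force passes 120 N, or if a joint passes its speed limit or range.

### The arm

A 7-joint arm with a two-finger parallel gripper is mounted at the origin on the work surface. World frame = base frame: x ahead of the robot, y to its left, z up, the work surface at z = 0. Lengths are in m, angles in rad, forces in N, time in s.
With the tool pointing down it reaches from about 0.425 to 0.875 m from the base axis. Payload 4.7 kg.
Tool frame: the origin (TCP) lies between the finger pads; the fingertips stand 14 mm ahead of it and the grasp point (between the pads) lies 5 mm behind it; z points along the fingers, y is the line along which they close (so a half turn about z gives the same grasp; the last joint's range is limited). The gripper opens to 87 mm and grips with 3 to 60 N. Pads are 19 mm wide; open, the fingers measure 117 mm over their backs; the gripper's body (75 mm by 190 mm) begins 51 mm behind the grasp point.
Start: joints at [1.241, 0.321, -0.07, 1.45, 0.023, 1.371, -0.057], TCP at [0.219, -0.612, 0.237] pointing down, gripper open.
Joint ranges: [-2.86, 2.86], [-0.3, 2.09], [-1.38, 1.24], [0.06, 2.45], [-1.56, 4.7], [0.09, 2.05], [-2.69, 2.69]. Speed limits (rad/s): [2.57, 2.57, 3.14, 3.14, 3.14, 3.14, 3.14].

### API

Orientations are given as a rotation vector (axis times angle).
In Python, from bench import ctrl gives the robot as it stands.
- The arm moves only by the shell command python3 -m inch 'ROWS' [OPENING] [FORCE]. ROWS is JSON, a list of rows, each a list of 6 numbers: the shift along the world's x, y, z in mm, then the turn, a rotation vector about the world's x, y, z in degrees. In form: [[tx, ty, tz, rx, ry, rz], ...]. A call has 1 to 20 rows; each row is the pose to reach, as a shift and turn from the pose commanded when the call began; what a row does not reach only later rows make up. A row lasts 1/8 s, in which the tool goes at most 62.5 mm and 10.7 degrees, less where a joint would pass 70% of its speed; a pose out of reach is approached as far as the arm can. A call with a gripper value outside its range is refused whole. OPENING is the finger opening in mm, from 0 to 87, set as the call begins (- or left out, the last holds). The fingers move at their own pace and stop on an object; FORCE is the grip in N (left out, the last holds). Time passes only in rows, so rows that repeat a pose let the fingers close. It gives the time, the measured TCP pose, the force, the opening and the grip force at its end, in the units of the state.
- ctrl.get_state(): the state, without advancing time (a new reading comes with each control period).
- ctrl.get_image(name): name is "scene" or "top" or "wrist"; returns (picture, depth): 384x512x3 uint8, red, green, blue; 384x512 float32, m along the optical axis (not along the pixel's ray), 0 where there is no reading.
- ctrl.camera_params(name): a dict with "mtx" (3x3 intrinsics, pixels), "T" (4x4, takes a point from camera to world coordinates). Camera axes: x right, y down, z forward; pixel columns grow to the right and rows downward; lengths in m; the calibration is good to about 2 mm. A picture is of the moment at which its call begins: read the wrist's pose just before it. camera_params takes no time and is no camera call; for the wrist camera it gives the pose at the moment of the call.
- ctrl.close_job(): hands the job in; it is judged then, once.
The state is a dict: "time": time; "joint_positions": joint angles; "qd": joint speeds; "joint_torque": joint torques, N m; "position": TCP position; "tool_rot": TCP orientation; "ft_force": force on the tool from outside, world axes, zero at the start; "torque": the same for the moment, N m; "grip_width": opening from 0.0 (shut) to 1.0 (fully open); "grip_force": force on a finger pad.
Only numpy, scipy, OpenCV 4.12 (cv2) and the standard library are available. Lean on these libraries where they do the work, as an engineer would, in place of code of your own. Each camera call takes 0.05 s, during which the arm holds its last target. There are 200 camera calls.

## Working session

There is one attempt and no reset: what is moved stays moved. The work goes in short steps, Python scripts to look and compute and a shell command to move; the robot and the scene stay as the last step left them, time stands still between calls to the robot, and variables do not carry over. Pictures are saved under pics/ and viewed, at most 10 in all, crops included, and the job is handed in when it is done.

```bash
ls; mkdir -p pics
python3 - <<'E'
from bench import ctrl
import cv2, numpy as np
s=ctrl.get_state(); print(s['time'],s['position'],s['tool_rot'])
for n in("top","scene"):
    im,d=ctrl.get_image(n); p=ctrl.camera_params(n)
    np.savez(f'{n}.npz',im=im,d=d,K=p['mtx'],T=p['T']); print(n,p['mtx'].round(1).tolist(),p['T'].round(3).tolist())
    cv2.imwrite(f'pics/{n}0.png',cv2.resize(im[:,:,::-1],(800,600)))
E
```

```text
pics
0.0 [ 0.2188754  -0.61146102  0.23544846] [-3.09337555e+00 -5.37120134e-01  6.94860239e-04]
top [[485.9, 0.0, 251.7], [0.0, 485.9, 190.2], [0.0, 0.0, 1.0]] [[0.026, -0.996, 0.083, 0.436], [-1.0, -0.027, -0.005, -0.063], [0.008, -0.083, -0.997, 1.659], [0.0, 0.0, 0.0, 1.0]]
scene [[410.5, 0.0, 255.0], [0.0, 410.5, 188.4], [0.0, 0.0, 1.0]] [[0.183, 0.831, -0.525, 1.136], [0.983, -0.156, 0.096, -0.153], [-0.002, -0.534, -0.846, 1.056], [0.0, 0.0, 0.0, 1.0]]
```

View pics/top0.png

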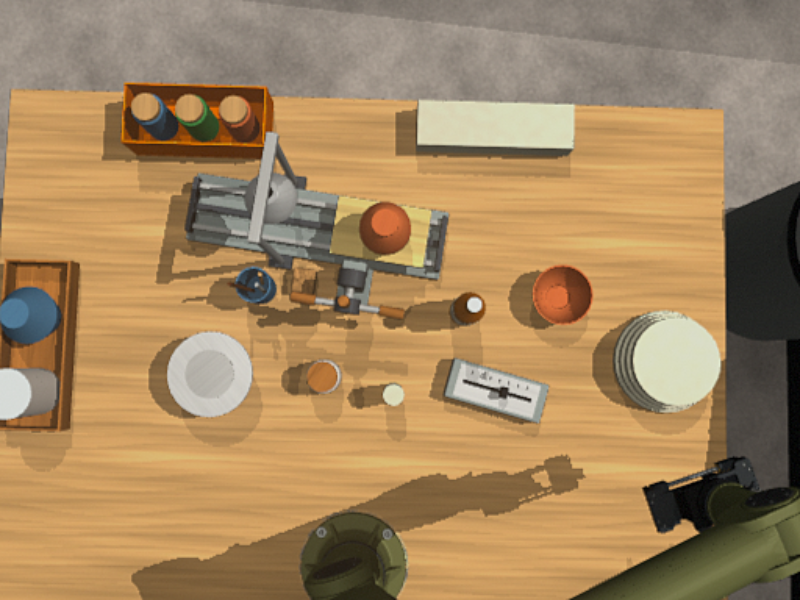

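View pics/scene0.png

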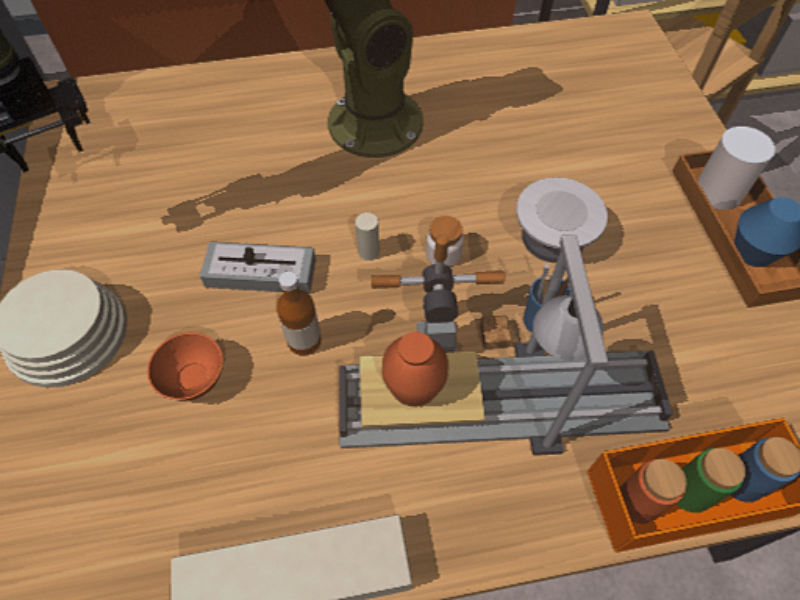

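The top view shows the hub at (347,300), the spokes nearly level and upright, the vase at (387,225), the lamp at (270,198), and the dimmer box at (497,390) with its cap at (503,391). The scene view agrees. Next I'll measure these.

```bash
cat > h.py <<'E'
import numpy as np, cv2
def cloud(im,d,K,T):
    v,u=np.indices(d.shape); P=np.stack([(u-K[0,2])/K[0,0]*d,(v-K[1,2])/K[1,1]*d,d,np.ones_like(d)],-1)
    W=(P@T.T)[...,:3]; W[d==0]=np.nan; return W
def load(n):
    z=np.load(n+'.npz'); return z['im'],cloud(z['im'],z['d'],z['K'],z['T']),z['K'],z['T']
def ray(u,v,K,T,h):
    r=T[:3,:3]@np.array([(u-K[0,2])/K[0,0],(v-K[1,2])/K[1,1],1]); o=T[:3,3]; return o+r*(h-o[2])/r[2]
def roi(s,x0,y0,x1,y1): # 800x600 coords
    m=np.zeros((384,512),bool); m[int(y0*.64):int(y1*.64),int(x0*.64):int(x1*.64)]=1; return m
E
python3 - <<'E'
from h import *
for n,R in(("top",dict(trol=(320,180,450,280),vase=(340,180,430,270),bar=(240,120,310,270),wheel=(285,255,410,330),box=(435,350,560,430))),
           ("scene",dict(trol=(340,330,500,440),vase=(370,320,460,410),bar=(520,220,620,460),wheel=(365,255,515,340),box=(190,230,325,300)))):
    im,W,K,T=load(n); hsv=cv2.cvtColor(im,cv2.COLOR_RGB2HSV); H,S,V=[hsv[...,i].astype(int) for i in range(3)]; z=W[...,2]
    def rep(k,m,lo,hi):
        m=m&roi(0,*R[k])&(z>lo)&(z<hi); P=W[m]
        if len(P)<4: print(n,k,'few');return
        r=cv2.minAreaRect((P[:,:2]*1000).astype(np.float32)); print(n,k,len(P),'mean',P.mean(0).round(4),'rect c',np.round(r[0],1),np.round(r[1],1),round(r[2],1))
        return P
    rep('trol',(H>18)&(H<35)&(S>60),.062,.082)
    rep('vase',(H<12)&(S>120),.198,.215)
    rep('vase',(H<12)&(S>120),.10,.215)
    rep('bar',H>=0,.334,.352)
    P=rep('wheel',(H<18)&(S>110),.10,.27)
    if P is not None:
        from scipy.cluster.vq import kmeans2
        c,l=kmeans2(P,3,seed=1,minit='++'); print([(c[i].round(3).tolist(),int((l==i).sum())) for i in range(3)])
    rep('box',S<60,.038,.046)
    rep('box',V<70,.060,.078)
    rep('box',H>=0,.0465,.053)
E
python3 -c "
import cv2,numpy as np
a=np.load('top.npz')['im'][:,:,::-1]
b=np.hstack([cv2.resize(a[160:215,175:270],None,fx=4,fy=4),cv2.resize(a[225:280,275:370],None,fx=4,fy=4)]);cv2.imwrite('pics/c.png',b)"
```

```text
top trol 1359 mean [ 0.7024 -0.033   0.0726] rect c [707.3 -38.7] [200.6 125.8] 82.5
top vase 241 mean [ 0.702  -0.0493  0.2073] rect c [702.6 -48.8] [51.3 51.5] 7.7
top vase 820 mean [ 0.696  -0.0509  0.1839] rect c [700.2 -51.4] [100.9  97.1] 1.6
top bar 591 mean [0.7327 0.1662 0.3421] rect c [734.3 166.7] [ 23.8 200.2] 82.6
top wheel 297 mean [0.5434 0.0222 0.1611] rect c [563.5  19.5] [229.1  70.8] 79.7
[([0.555, 0.103, 0.142], 123), ([0.532, -0.061, 0.144], 121), ([0.544, 0.023, 0.244], 53)]
top box 1065 mean [ 0.3797 -0.2938  0.0423] rect c [ 379.7 -293.5] [208.9  83.4] 75.4
top box 27 mean [ 0.3776 -0.3053  0.0703] rect c [ 377.9 -305.4] [12.4 19.6] 74.0
top box 264 mean [ 0.3783 -0.2915  0.0485] rect c [ 379.2 -293. ] [206.5  80.8] 75.1
scene trol 1726 mean [ 0.7284 -0.0433  0.0725] rect c [710.5 -38.4] [199.1 126. ] 82.5
scene vase 379 mean [ 0.7058 -0.0481  0.2073] rect c [705.1 -48.3] [52. 52.] 68.7
scene vase 1492 mean [ 0.7239 -0.0536  0.1774] rect c [715.1 -52.7] [101.5  83.4] 69.5
scene bar 968 mean [0.7452 0.165  0.3418] rect c [737.  167.6] [ 23.1 200.9] 82.4
scene wheel 422 mean [0.574  0.0131 0.1568] rect c [615.2  16.6] [228.3 165.4] 83.8
[([0.565, 0.09, 0.151], 206), ([0.685, -0.045, 0.207], 64), ([0.539, -0.066, 0.143], 152)]
scene box 1289 mean [ 0.3831 -0.294   0.0426] rect c [ 382.2 -292.4] [209.6  87.9] 75.0
scene box 42 mean [ 0.3818 -0.3041  0.0694] rect c [ 380.9 -304.5] [14.  23.8] 75.2
scene box 88 mean [ 0.3877 -0.2925  0.0478] rect c [ 384.6 -293.4] [191.5  75.1] 73.4
```

View pics/c.png

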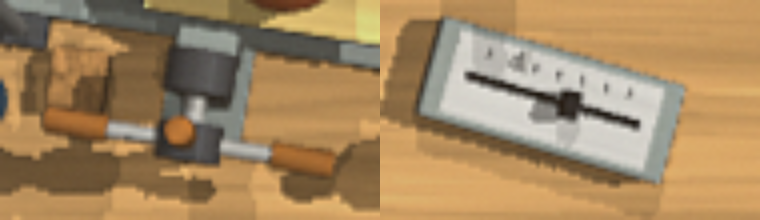

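The crop shows the wheel with one spoke upright (about 0°) and the mark to the +y side of the cap.

| Quantity | Value |
|---|---|
| Bench yaw | -7.5° |
| Hub position | (544, 21) mm |
| Vase to lamp along the rail | 218 mm, i.e. 7.79 rad or 446° |
| Lateral offset of the vase | 3 mm |

The trolley and box sizes match the ones given.

Next I'll travel with the fingers shut and aligned to the bench.

```bash
python3 -m inch '[[15,30,40,0,0,-3],[40,80,65,0,0,-6],[70,130,65,0,0,-9],[100,185,65,0,0,-12],[130,240,65,0,0,-15],[160,295,65,0,0,-18],[190,350,65,0,0,-21],[220,400,65,0,0,-24],[245,450,65,0,0,-27],[270,500,65,0,0,-27],[295,545,65,0,0,-27],[310,570,65,0,0,-27],[318,582,65,0,0,-27],[318,582,65,0,0,-27],[318,582,65,0,0,-27]]' 0 20
python3 - <<'E'
from bench import ctrl
from h import *
from scipy.spatial.transform import Rotation as R
s=ctrl.get_state();print(R.from_rotvec(s['tool_rot']).as_matrix().round(3).tolist())
im,d=ctrl.get_image("scene"); cv2.imwrite('pics/s1.png',cv2.resize(im[:,:,::-1],(800,600)))
E
```

```text
time: 1.98
position: [0.5366, -0.0319, 0.3013]
tool_rot: [3.134, -0.204, -0.001]
ft_force: [-0.0, -0.4, -0.1]
grip_width: 0.009
grip_force: 0.0
[[0.992, -0.13, -0.001], [-0.13, -0.992, -0.001], [-0.001, 0.001, -1.0]]
```

View pics/s1.png

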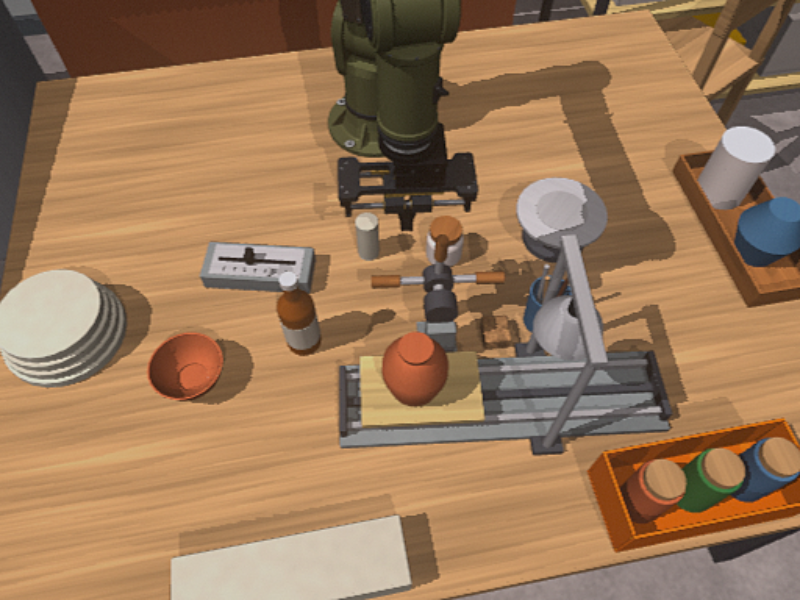

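Clear of everything, fingers centred 53 mm before the hub. First push: from 0° to about 60°.

```bash
python3 -m inch '[[0,0,-45,0,0,0],[0,0,-92,0,0,0],[0,0,-92,0,0,0],[2,12,-92,0,0,0],[3,24,-92,0,0,0],[5,36,-92,0,0,0],[6,48,-92,0,0,0],[8,60,-93,0,0,0],[9,71,-95,0,0,0],[11,83,-97,0,0,0],[12,94,-99,0,0,0],[14,105,-100,0,0,0],[14,105,-100,0,0,0]]'
cat > look.py <<'E'
from bench import ctrl
from h import *
import sys
out={}
for n in ("top","scene"):
    im,d=ctrl.get_image(n); p=ctrl.camera_params(n); W=cloud(im,d,p['mtx'],p['T']); z=W[...,2]
    hsv=cv2.cvtColor(im,cv2.COLOR_RGB2HSV); H,S=hsv[...,0].astype(int),hsv[...,1].astype(int)
    hub=np.array([.544,.021]); ey=np.array([.1305,.9914]); ex=np.array([.9914,-.1305])
    bx=(W[...,:2]-hub)@ex; by=(W[...,:2]-hub)@ey
    m=(H<12)&(S>120)&(z>.198)&(z<.215)&(abs(bx-.17)<.06)&(by>-.2)&(by<.35)
    if m.sum()>20:
        c=cv2.minAreaRect((W[m][:,:2]*1000).astype(np.float32))[0]; print(n,'vase rim',np.round(c,1),'to lamp along rail mm',round((735.7-c[0])*.1305+(167.2-c[1])*.9914,1),int(m.sum()))
    m=(H<18)&(S>110)&(abs(bx)<.02)&(z>.05)&(np.hypot(by,z-.135)<.13)&(np.hypot(by,z-.135)>.05)
    a=np.degrees(np.arctan2(by[m],z[m]-.135)); h,e=np.histogram(a,bins=np.arange(-180,181,10)); print(n,'phi',[(int(e[i]),int(h[i])) for i in range(36) if h[i]>3])
    if len(sys.argv)>1 and n=="scene": cv2.imwrite(sys.argv[1],cv2.resize(im[:,:,::-1],(800,600)))
E
python3 look.py pics/s2.png
```

```text
time: 3.65
position: [0.551, 0.0776, 0.2017]
tool_rot: [-3.133, 0.195, -0.0]
ft_force: [-0.2, -0.3, -0.8]
grip_width: 0.002
grip_force: 0.0
top vase rim [704.7 -21. ] to lamp along rail mm 190.6 236
top phi [(-130, 9), (-120, 74), (-40, 16), (-30, 47)]
scene vase rim [708.6 -20.7] to lamp along rail mm 189.9 372
scene phi [(-130, 37), (-120, 90), (-40, 40), (-30, 107), (30, 10), (40, 9), (50, 126), (60, 13), (130, 25), (140, 46)]
```

View pics/s2.png

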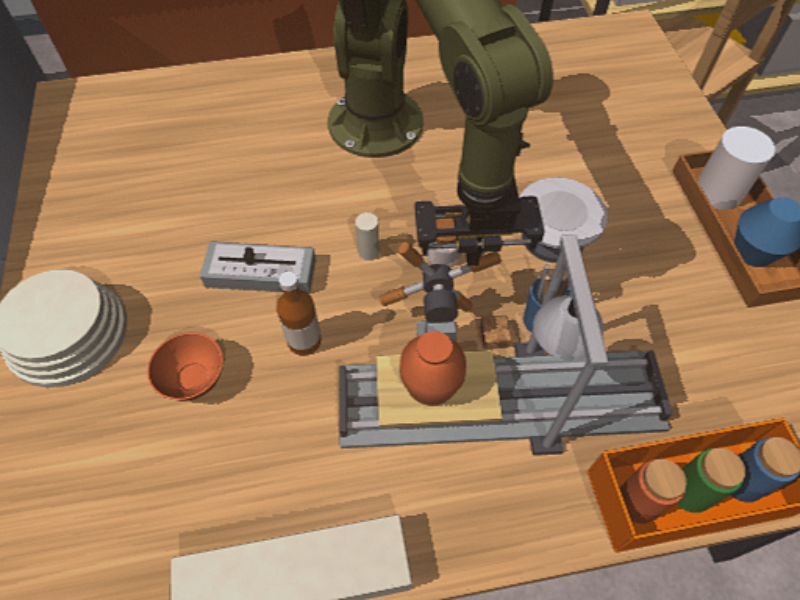

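The scene shows the wheel turned as planned: spokes at -33° and 57°, and the trolley moved 28 mm. About 190 mm remains, which is 389°, or four 90° strokes plus about 29°. Next stroke.

```bash
python3 -m inch '[[-2,-12,45,0,0,0],[-6,-45,85,0,0,0],[-14,-105,85,0,0,0],[-21,-159,85,0,0,0],[-21,-159,45,0,0,0],[-21,-159,7,0,0,0],[-21,-159,7,0,0,0],[-19,-145,7,0,0,0],[-17,-131,7,0,0,0],[-15,-117,7,0,0,0],[-13,-102,7,0,0,0],[-12,-88,7,0,0,0],[-10,-74,7,0,0,0],[-8,-60,7,0,0,0],[-6,-46,6,0,0,0],[-4,-32,4,0,0,0],[-3,-20,2,0,0,0],[-1,-8,1,0,0,0],[0,0,0,0,0,0],[0,0,0,0,0,0]]'; python3 look.py
```

```text
time: 6.25
position: [0.5513, 0.0771, 0.2019]
tool_rot: [-3.134, 0.197, -0.001]
ft_force: [-0.5, -0.1, 0.6]
grip_width: 0.007
grip_force: 0.0
top vase rim [711.3  22.6] to lamp along rail mm 146.6 242
top phi [(-130, 15), (-120, 69), (-40, 22), (-30, 44)]
scene vase rim [714.  23.] to lamp along rail mm 145.8 381
scene phi [(-130, 41), (-120, 82), (-40, 51), (-30, 99), (30, 12), (40, 7), (50, 126), (60, 12), (130, 27), (140, 42)]
```

Exactly 90° and 44 mm. I'll repeat it.

```bash
python3 -m inch '[[-2,-12,45,0,0,0],[-6,-45,85,0,0,0],[-14,-105,85,0,0,0],[-21,-159,85,0,0,0],[-21,-159,45,0,0,0],[-21,-159,7,0,0,0],[-21,-159,7,0,0,0],[-19,-145,7,0,0,0],[-17,-131,7,0,0,0],[-15,-117,7,0,0,0],[-13,-102,7,0,0,0],[-12,-88,7,0,0,0],[-10,-74,7,0,0,0],[-8,-60,7,0,0,0],[-6,-46,6,0,0,0],[-4,-32,4,0,0,0],[-3,-20,2,0,0,0],[-1,-8,1,0,0,0],[0,0,0,0,0,0],[0,0,0,0,0,0]]'; python3 look.py
```

```text
time: 8.85
position: [0.5513, 0.0771, 0.2019]
tool_rot: [-3.134, 0.197, -0.001]
ft_force: [0.3, -0.0, -0.5]
grip_width: 0.001
grip_force: 0.0
top vase rim [717.2  65.7] to lamp along rail mm 103.0 235
top phi [(-130, 13), (-120, 72), (-40, 19), (-30, 45)]
scene vase rim [719.7  67.2] to lamp along rail mm 101.2 375
scene phi [(-130, 38), (-120, 85), (-40, 48), (-30, 102), (30, 13), (40, 9), (50, 128), (60, 10), (130, 25), (140, 43)]
```

```bash
python3 -m inch '[[-2,-12,45,0,0,0],[-6,-45,85,0,0,0],[-14,-105,85,0,0,0],[-21,-159,85,0,0,0],[-21,-159,45,0,0,0],[-21,-159,7,0,0,0],[-21,-159,7,0,0,0],[-19,-145,7,0,0,0],[-17,-131,7,0,0,0],[-15,-117,7,0,0,0],[-13,-102,7,0,0,0],[-12,-88,7,0,0,0],[-10,-74,7,0,0,0],[-8,-60,7,0,0,0],[-6,-46,6,0,0,0],[-4,-32,4,0,0,0],[-3,-20,2,0,0,0],[-1,-8,1,0,0,0],[0,0,0,0,0,0],[0,0,0,0,0,0]]'; python3 look.py pics/s3.png
```

```text
time: 11.45
position: [0.5512, 0.0771, 0.2019]
tool_rot: [-3.134, 0.197, -0.001]
ft_force: [-1.1, 0.7, 1.0]
grip_width: 0.005
grip_force: 0.0
top vase rim [720.8 105.5] to lamp along rail mm 63.1 210
top phi [(-130, 15), (-120, 67), (-40, 21), (-30, 45)]
scene vase rim [725.5 107.5] to lamp along rail mm 60.6 352
scene phi [(-130, 37), (-120, 85), (-40, 49), (-30, 102), (30, 8), (40, 9), (50, 131), (60, 6), (130, 31), (140, 35)]
```

View pics/s3.png

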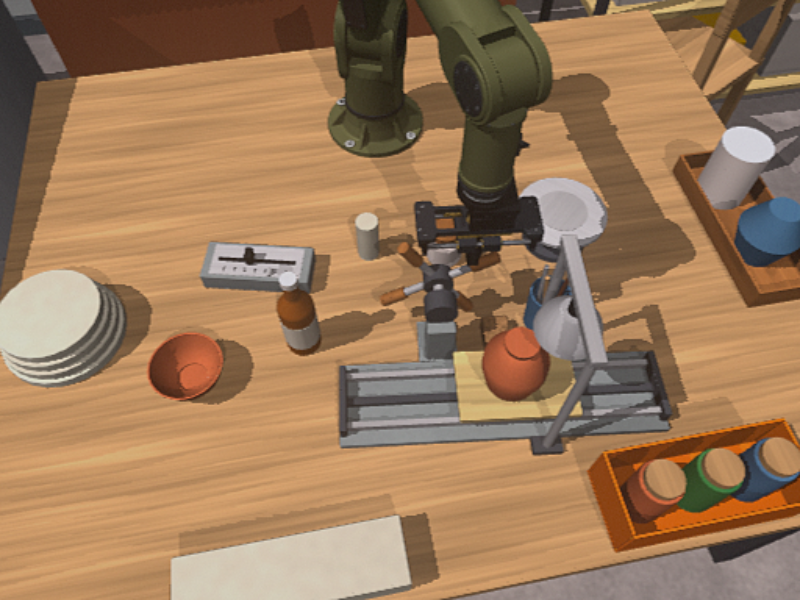

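The scene shows the vase near the lamp and undisturbed. The rim is now partly hidden by the shade, so I expect about 58 mm left. One more full stroke.

```bash
python3 -m inch '[[-2,-12,45,0,0,0],[-6,-45,85,0,0,0],[-14,-105,85,0,0,0],[-21,-159,85,0,0,0],[-21,-159,45,0,0,0],[-21,-159,7,0,0,0],[-21,-159,7,0,0,0],[-19,-145,7,0,0,0],[-17,-131,7,0,0,0],[-15,-117,7,0,0,0],[-13,-102,7,0,0,0],[-12,-88,7,0,0,0],[-10,-74,7,0,0,0],[-8,-60,7,0,0,0],[-6,-46,6,0,0,0],[-4,-32,4,0,0,0],[-3,-20,2,0,0,0],[-1,-8,1,0,0,0],[0,0,0,0,0,0],[0,0,0,0,0,0]]'
cat >> look.py <<'E'
    # trolley -y edge: yellow points at 72 mm
    m=(H>18)&(H<35)&(S>60)&(z>.062)&(z<.082)&(abs(bx-.17)<.08)
    print(n,'trolley back edge y',round(float(np.percentile(by[m],1)*1000),1),'front',round(float(np.percentile(by[m],99)*1000),1))
    # vase belly bounds along y, lower belly
    m=(H<12)&(S>120)&(z>.08)&(z<.215)&(abs(bx-.17)<.08)&(by>-.2)
    print(n,'vase y span',np.percentile(by[m]*1000,[.5,99.5]).round(1),'x span',np.percentile(bx[m]*1000,[.5,99.5]).round(1))
E
python3 look.py
python3 - <<'E'
from h import *
for n in("top","scene"):
    im,W,K,T=load(n);z=W[...,2];hsv=cv2.cvtColor(im,cv2.COLOR_RGB2HSV); H,S=hsv[...,0].astype(int),hsv[...,1].astype(int)
    by=(W[...,:2]-[.544,.021])@[.1305,.9914];bx=(W[...,:2]-[.544,.021])@[.9914,-.1305]
    m=(H>18)&(H<35)&(S>60)&(z>.062)&(z<.082)&(abs(bx-.17)<.08)
    print('start',n,np.percentile(by[m]*1000,[1,99]).round(1))
E
```

```text
time: 14.05
position: [0.5513, 0.0771, 0.2019]
tool_rot: [-3.134, 0.197, -0.001]
ft_force: [0.1, 0.7, -0.2]
grip_width: 0.007
grip_force: 0.0
top phi [(-130, 14), (-120, 71), (-40, 20), (-30, 44)]
top trolley back edge y 65.7 front 264.3
top vase y span [102.9 184. ] x span [115.2 210.2]
scene vase rim [741.8 135.2] to lamp along rail mm 30.9 47
scene phi [(-130, 43), (-120, 80), (-40, 49), (-30, 102), (30, 5), (40, 8), (50, 126), (60, 11), (130, 28), (140, 39)]
scene trolley back edge y 67.0 front 263.0
scene vase y span [104.1 197. ] x span [131.5 220.9]
start top [-137.    59.9]
start scene [-135.5   60. ]
```

The trolley has gone 203.3 mm of 218, so about 14.7 mm (30°) remains. That is a short stroke to φ ≈ -3°.

```bash
python3 -m inch '[[-2,-12,45,0,0,0],[-6,-45,85,0,0,0],[-14,-105,85,0,0,0],[-21,-159,85,0,0,0],[-21,-159,45,0,0,0],[-21,-159,7,0,0,0],[-21,-159,7,0,0,0],[-19,-145,7,0,0,0],[-17,-131,7,0,0,0],[-15,-117,7,0,0,0],[-14,-107,7,0,0,0],[-13,-98,7,0,0,0],[-12,-91,7,0,0,0],[-12,-89,7,0,0,0],[-12,-89,7,0,0,0]]';python3 look.py pics/s4.png
```

```text
time: 16.02
position: [0.5387, -0.0134, 0.2082]
tool_rot: [-3.135, 0.199, 0.002]
ft_force: [0.8, 0.8, -0.1]
grip_width: 0.005
grip_force: 0.0
top phi [(-100, 8), (-90, 26), (70, 43), (80, 41)]
top trolley back edge y 79.0 front 277.1
top vase y span [116.1 186.7] x span [114.7 198.3]
scene phi [(-100, 67), (-90, 81), (-30, 13), (-20, 20), (-10, 34), (0, 9), (70, 77), (80, 77)]
scene trolley back edge y 80.4 front 276.4
scene vase y span [117.6 207.4] x span [134.9 221.3]
```

View pics/s4.png

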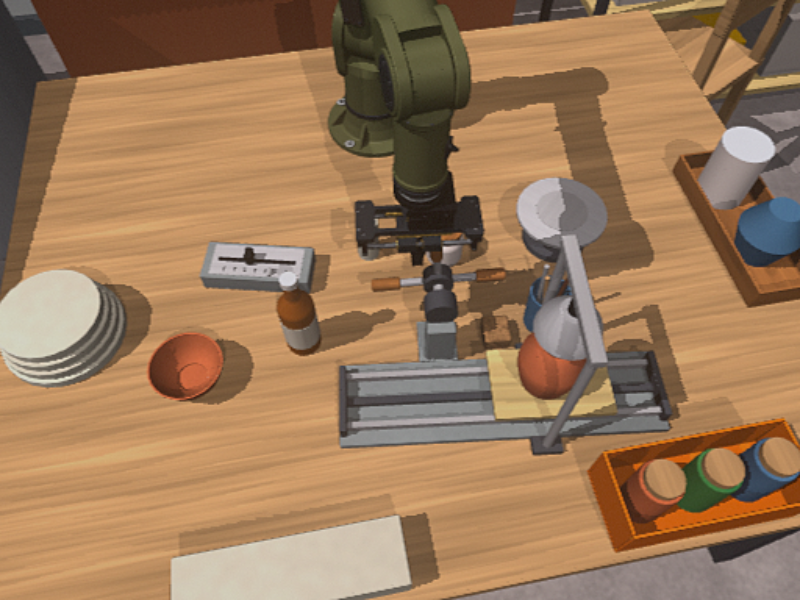

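About 1.5 mm short. I'll nudge 5 mm further (about 1.2 mm of travel), back off and lift. I'll also measure the bottle's position for clearance at the dimmer.

```bash
python3 -m inch '[[0,2,0,0,0,0],[1,5,0,0,0,0],[1,5,0,0,0,0],[0,-10,0,0,0,0],[-2,-25,0,0,0,0],[-2,-25,45,0,0,0],[-2,-25,90,0,0,0],[-2,-25,90,0,0,0]]';python3 look.py | grep -v phi
python3 - <<'E'
from h import *
im,W,K,T=load("top")
for nm,r,lo,hi in(("bottle",(445,285,495,330),.1,.23),("prop",(375,375,410,410),.09,.11)):
    m=roi(0,*r)&(W[...,2]>lo)&(W[...,2]<hi); P=W[m]; print(nm,P.min(0).round(3),P.max(0).round(3))
E
```

```text
time: 17.12
position: [0.539, -0.0403, 0.3026]
tool_rot: [3.134, -0.203, 0.011]
ft_force: [0.2, 0.1, 0.2]
grip_width: 0.002
grip_force: 0.0
top trolley back edge y 80.1 front 278.4
top vase y span [117.  187.4] x span [114.3 197.8]
scene trolley back edge y 81.6 front 277.1
scene vase y span [118.8 207.3] x span [133.9 220.9]
bottle [ 0.515 -0.257  0.101] [ 0.578 -0.193  0.216]
prop [ 0.346 -0.097  0.092] [ 0.388 -0.055  0.108]
```

The vase is aligned to about 1 mm and the bottle is clear. Going to hover beside the dimmer cap, then a check from the wrist.

```bash
python3 -m inch '[[-25,-45,0,0,0,-2],[-55,-95,0,0,0,-4],[-85,-150,0,0,0,-6],[-115,-203,0,0,0,-7.5],[-145,-255,0,0,0,-7.5],[-165,-290,0,0,0,-7.5],[-172,-304,-50,0,0,-7.5],[-172,-304,-100,0,0,-7.5],[-172,-304,-150,0,0,-7.5],[-172,-304,-170,0,0,-7.5],[-172,-304,-170,0,0,-7.5]]'
cat > cap.py <<'E'
from bench import ctrl
from h import *
import sys
im,d=ctrl.get_image("scene"); p=ctrl.camera_params("scene"); W=cloud(im,d,p['mtx'],p['T']); z=W[...,2]
V=im.max(-1).astype(int); c=np.array([.3812,-.293]); a=np.radians(-14.8); ey=np.array([-np.sin(a),np.cos(a)]); ex=np.array([np.cos(a),np.sin(a)])
by=(W[...,:2]-c)@ey*1000; bx=(W[...,:2]-c)@ex*1000
m=(abs(bx)<15)&(abs(by)<85)&(z>.060)&(z<.075)&(V<80); print('cap n',m.sum(),by[m].min().round(1),by[m].max().round(1),bx[m].min().round(1),bx[m].max().round(1))
m=(abs(bx-26)<16)&(abs(by)<60)&(z>.0462)&(z<.055); print('mark n',m.sum(),by[m].mean(),bx[m].mean(), np.median(by[m]))
s=ctrl.get_state(); P=s['position']; print('tcp box',((P[:2]-c)@ex*1000).round(1),((P[:2]-c)@ey*1000).round(1),P[2])
x=cv2.resize(im[140:195,115:215,::-1],None,fx=7,fy=7,interpolation=cv2.INTER_NEAREST); cv2.imwrite(sys.argv[1],x)
E
python3 cap.py pics/d1.png
```

```text
time: 18.6
position: [0.3628, -0.3416, 0.1255]
tool_rot: [-3.111, 0.405, 0.008]
ft_force: [-0.2, 0.0, 0.7]
grip_width: 0.004
grip_force: 0.0
cap n 40 -18.3 -4.8 -12.5 11.9
mark n 40 4.344221892180227 22.712753934953312 10.192754232927786
tcp box -4.0 -52.3 0.12737222820084712
```

View pics/d1.png

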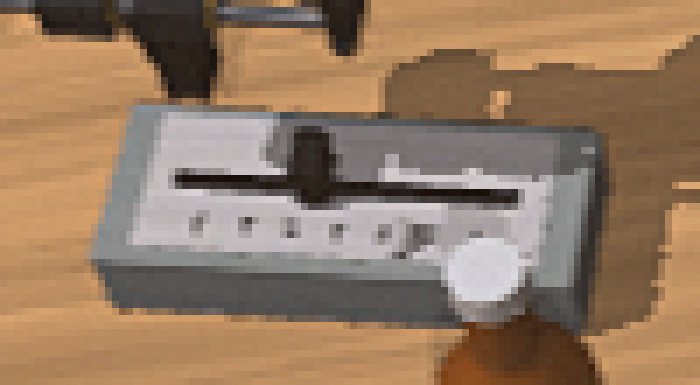

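The crop shows the cap at (315,165), reading about 0.0485, and the steel mark at (415,237), up the slot toward +y. Lowering and pushing most of the way.

```bash
python3 -m inch '[[4,-1,-30,0,0,0],[4,-1,-62,0,0,0],[4,-1,-62,0,0,0],[6,7,-62,0,0,0],[8,14,-62,0,0,0],[10,22,-62,0,0,0],[12,30,-62,0,0,0],[14,38,-62,0,0,0],[16,45,-62,0,0,0],[17,50,-62,0,0,0],[17,50,-62,0,0,0]]'; python3 cap.py pics/d2.png
```

```text
time: 20.02
position: [0.3819, -0.292, 0.0663]
tool_rot: [-3.115, 0.403, 0.002]
ft_force: [-0.2, -0.4, 0.4]
grip_width: 0.004
grip_force: 0.0
cap n 54 -5.3 26.5 -8.7 14.6
mark n 39 6.179831554029188 22.38153841469177 14.470519365741875
tcp box 0.3 0.9 0.0661930253288571
```

View pics/d2.png

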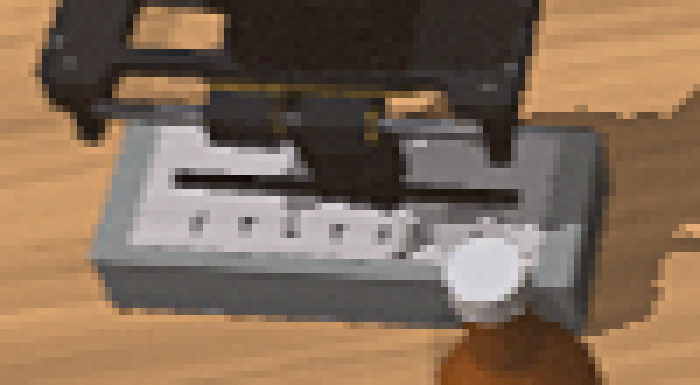

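The cap centre is at about box y = 19.8, so 10 mm remains. Push, back off and lift.

```bash
python3 -m inch '[[1,4,0,0,0,0],[2,8,0,0,0,0],[2.6,10,0,0,0,0],[2.6,10,0,0,0,0],[2.6,10,0,0,0,0],[0,0,0,0,0,0],[-4,-15,0,0,0,0],[-6,-22,30,0,0,0],[-6,-22,80,0,0,0],[-6,-22,140,0,0,0],[-10,-50,190,0,0,0],[-20,-90,200,0,0,0],[-20,-90,200,0,0,0]]'; python3 cap.py pics/d3.png; python3 look.py | grep trolley
```

```text
time: 21.7
position: [0.3598, -0.3879, 0.2677]
tool_rot: [3.111, -0.415, 0.002]
ft_force: [-0.2, 1.2, 0.1]
grip_width: 0.002
grip_force: 0.0
cap n 42 22.2 36.2 -12.6 12.8
mark n 31 11.787796211578264 25.362769707356023 27.210047545720144
tcp box 3.8 -94.5 0.26669317560923744
top trolley back edge y 80.2 front 278.7
scene trolley back edge y 81.4 front 277.3
```

View pics/d3.png

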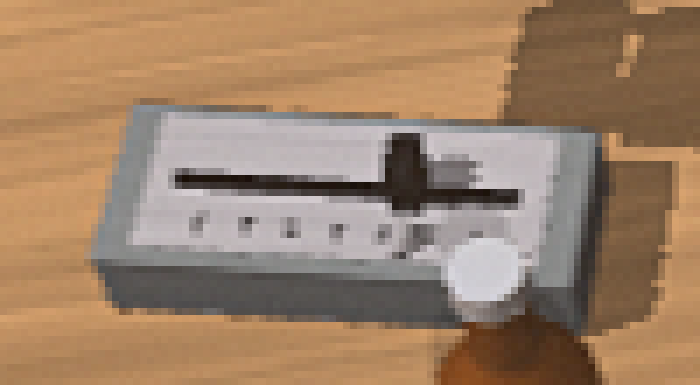

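The crop shows the cap at (405,165) level with the mark at about (408,237). One independent check against the slot ends and box ends, now that the view is clear.

Run:
```python
from bench import ctrl
from h import *
c=np.array([.3812,-.293]); a=np.radians(-14.8); ey=np.array([-np.sin(a),np.cos(a)]); ex=np.array([np.cos(a),np.sin(a)])
for n in("top","scene"):
    im,d=ctrl.get_image(n); p=ctrl.camera_params(n); W=cloud(im,d,p['mtx'],p['T']); z=W[...,2]; V=im.max(-1).astype(int)
    by=(W[...,:2]-c)@ey*1000; bx=(W[...,:2]-c)@ex*1000
    m=(abs(bx)<50)&(abs(by)<120)&(z>.037)&(z<.047); print(n,'box y',np.percentile(by[m],[.3,99.7]).round(1),'x',np.percentile(bx[m],[.3,99.7]).round(1))
    m=(abs(bx)<6)&(abs(by)<90)&(z<.047)&(V<90); print(' slot y',by[m].min().round(1),by[m].max().round(1))
    m=(abs(bx)<15)&(abs(by)<85)&(z>.062)&(z<.075); print(' cap y',by[m].min().round(1),by[m].max().round(1),int(m.sum()))
    m=(bx>17)&(bx<35)&(by>10)&(by<50)&(z>.0455)&(z<.056); print(' mark',np.c_[by[m],bx[m],z[m]*1000].round(0).tolist()[:14])
```

```text
top box y [-98.5 103.3] x [-44.   39.9]
 slot y -50.5 69.4
 cap y 19.9 34.0 28
 mark [[45.0, 32.0, 50.0], [46.0, 28.0, 46.0], [40.0, 30.0, 47.0], [30.0, 33.0, 46.0], [27.0, 34.0, 46.0], [30.0, 29.0, 48.0], [27.0, 30.0, 51.0], [21.0, 32.0, 49.0], [17.0, 33.0, 47.0], [11.0, 35.0, 49.0], [29.0, 26.0, 49.0], [23.0, 28.0, 48.0], [32.0, 22.0, 55.0], [29.0, 23.0, 54.0]]
scene box y [-102.2  105.7] x [-42.8  44.2]
 slot y -74.1 72.5
 cap y 21.3 35.8 42
 mark [[28.0, 17.0, 49.0], [31.0, 17.0, 49.0], [13.0, 21.0, 48.0], [21.0, 19.0, 46.0], [24.0, 19.0, 46.0], [29.0, 22.0, 50.0], [31.0, 21.0, 49.0], [34.0, 19.0, 47.0], [42.0, 18.0, 46.0], [22.0, 23.0, 46.0], [29.0, 25.0, 49.0], [32.0, 25.0, 50.0], [49.0, 21.0, 46.0], [29.0, 26.0, 46.0]]
```

Relative to the mark (scene 30, top 29) the cap is 1.5 to 3 mm short. That is inside tolerance, but a 2.5 mm nudge will centre it.

```bash
python3 -m inch '[[8,35,-20,0,0,0],[14,66,-70,0,0,0],[14,66,-130,0,0,0],[14,66,-180,0,0,0],[14,66,-200,0,0,0],[14,66,-200,0,0,0],[17,78,-200,0,0,0],[20,90,-200,0,0,0],[22,98,-200,0,0,0],[23.2,102.4,-200,0,0,0],[23.2,102.4,-200,0,0,0],[23.2,102.4,-200,0,0,0],[20,90,-200,0,0,0],[15,70,-190,0,0,0],[14,66,-140,0,0,0],[14,66,-80,0,0,0],[8,35,-20,0,0,0],[0,0,0,0,0,0],[0,0,0,0,0,0],[0,0,0,0,0,0]]'
python3 - <<'E'
from bench import ctrl
from h import *
c=np.array([.3812,-.293]); a=np.radians(-14.8); ey=np.array([-np.sin(a),np.cos(a)]); ex=np.array([np.cos(a),np.sin(a)])
for n in("top","scene"):
    im,d=ctrl.get_image(n); p=ctrl.camera_params(n); W=cloud(im,d,p['mtx'],p['T']); z=W[...,2]
    by=(W[...,:2]-c)@ey*1000; bx=(W[...,:2]-c)@ex*1000
    m=(abs(bx)<15)&(abs(by)<85)&(z>.062)&(z<.075); print(n,'cap y',by[m].min().round(1),by[m].max().round(1),int(m.sum()))
E
python3 look.py | grep -v phi
```

```text
time: 24.45
position: [0.3616, -0.3829, 0.2657]
tool_rot: [-3.114, 0.406, 0.002]
ft_force: [-0.4, -0.4, -0.5]
grip_width: 0.007
grip_force: 0.0
top cap y 22.4 35.9 29
scene cap y 23.9 38.5 39
top trolley back edge y 80.0 front 278.9
top vase y span [117.1 186.5] x span [114.9 197.6]
scene trolley back edge y 81.6 front 277.0
scene vase y span [118.8 206.4] x span [135.  221.6]
```

The cap is now at 29 to 31 mm, level with the mark, and the trolley hasn't moved. Handing in.

```bash
python3 -c "
from bench import ctrl
print(ctrl.close_job())"
```

```text
the job is handed in; nothing more can be done
None
```

I wound the vase to about 1 mm from the point under the lamp, set the dimmer cap to within about 1 mm of the steel mark by the cameras, left the arm clear of everything, and handed the job in at about 25 s; the verdict was not shown.

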